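# Turn the drying heel pieces over between two trays

### The arm

A 6-joint arm with a two-finger parallel gripper is mounted at the origin on the work surface. World frame = base frame: x ahead of the robot, y to its left, z up, the work surface at z = 0. Lengths are in m, angles in rad, forces in N, time in s.
With the tool pointing down it reaches from about 0.375 to 0.975 m from the base axis. Payload 3.8 kg.
Tool frame: the origin (TCP) lies midway between the tips of the shut fingers; the grasp point (between the pads) lies 19 mm behind it; x points along the fingers, y is the direction in which the jaws open and shut, and the axes are right-handed (so a half turn about x gives the same grasp; the last joint's range is limited). The gripper opens to 88 mm and grips with 3 to 60 N. Pads are 18 mm wide; open, the fingers measure 123 mm over their backs; the gripper's body (75 mm by 187 mm) begins 45 mm behind the grasp point.
Start: joints at [1.312, 0.264, 1.604, -0, 1.274, -0.037], TCP at [0.148, 0.658, 0.239] pointing down, gripper open.
Joint ranges: [-2.63, 2.63], [-0.94, 2.18], [0.31, 2.57], [-1.31, 4.45], [0, 2.66], [-2.55, 2.55]. Speed limits (rad/s): [2.57, 2.57, 3.14, 3.14, 3.14, 3.14].

### API

Orientations are given as a rotation vector (axis times angle).
In Python, from cell import manip, inverse_kinematics, cams, order gives the robot as it stands. Calls block until the motion is done:
- manip.move_pose(position, orientation): joint-space move of the TCP to a pose.
- manip.move_linear(position, rate=0.15, rot=None): straight line of the TCP; rot=None keeps the orientation; rate is the mean speed in m/s.
- manip.set_joints(angles): joint-space move.
- manip.set_gripper(opening, force=None): finger opening in m; force is the grip in N (None keeps the last); returns when the fingers have stopped.
- manip.dwell(seconds).
- inverse_kinematics(position, orientation): joint angles nearest the present ones, or None.
- manip.state(): the state.
- cams.capture(name): name is "side" or "top"; returns a dict with "image" (384x512x3 uint8, blue, green, red), "z_map" (384x512 float32, m along the optical axis (not along the pixel's ray), 0 where there is no reading), "intrinsics" (3x3 intrinsics, pixels), "position" and "orientation" of the camera in the world. Camera axes: x right, y down, z forward; pixel columns grow to the right and rows downward; lengths in m; the calibration is good to about 2 mm. A picture is of the moment at which its call begins.
A pose or a line that the arm cannot do raises manip.IKError and nothing moves.
- order.close_job(): hands the job in, once; it reports no verdict.
The state is a dict: "clock": time; "joint_pos": joint angles; "joint_velocities": joint speeds; "tau": joint torques, N m; "tool_pos": TCP position; "tcp_rot": TCP orientation; "contact_force": force on the tool from outside, world axes, zero at the start; "moment": the same for the moment, N m; "gripper_width": finger opening in m.
Only numpy, scipy, OpenCV 4.12 (cv2) and the standard library are available. Lean on these libraries where they do the work, as an engineer would, in place of code of your own. Each camera call takes 0.05 s, during which the arm holds its last target. There are 200 camera calls.

### The job

The heel pieces in the tray on the turning stand must dry on their other face. Take the empty tray off the sloping rack, set it mouth-down as a cap squarely on the full tray in the cradle, swing the clamp arm fully down onto it, then turn the cradle over by its crank, half a turn to its stop, so that every piece lies other face up in what was the empty tray. Leave both trays clamped shut in the cradle, and do not disturb the polish tin, the brush or the wooden heel block.

Things in the scene. Friction and masses are not known exactly. Their poses are not given: they have to be found in the camera images.
- stand: turning stand, fixed: dark base plate 130 x 235 x 8 mm with two green uprights 186 mm apart (36 mm wide, 10 mm thick, 108 mm tall). Origin: centre of the underside, z up. The cradle's pivot runs along the stand's y axis, 100 mm above the origin (see pivot).
- pivot (a point): centre of the cradle's pivot axis, on the stand, with the stand's axes: the middle of the cradle, at the height where the rims of the two trays meet. The full tray's centre is 5 mm below it at the start.
- cap_seat (a point): fixed on the stand, with its axes: where the seated cap's centre belongs, 5 mm above the pivot, long side along the stand's y. Steel end plates and 18 mm long cheeks at the four corners guide it with 2 mm of play on each side; their tops flare outwards and end 8 mm above this point. The long sides are open over the middle 86 mm for fingers.
- cradle (a joint): turn of the cradle about the stand's +y axis, rad: 0 at the start (stop), 3.14 turned over (stop). Friction about 0.12 N m; it stays where it is left near both ends.
- crank_grip (a point): centre of the crank's wooden hand grip: a cylinder 18 mm across, 50 mm long, along the stand's y axis, spinning freely about its own axis (so its orientation means nothing). It is 136 mm towards the stand's -y from the pivot's centre and 55 mm off the axis: on the stand's -x side at cradle 0, straight above at 1.57, on the +x side at 3.14: it goes over the top.
- clamp (a joint): angle of the clamp arm on the cradle, rad: 0 when its rubber foot lies on the back of a seated cap, about 1.7 to 2.0 at the start (standing up, leaning away from the trays). A stiff hinge, 0.5 N m (about 5 N at the cross bar), that stays where it is left; it cannot be shut lower than -0.06.
- clamp_hinge (a point): clamp arm's hinge, at the cradle's +y end, 74 mm along the stand's y from the pivot's centre and 18 mm above the pivot axis at cradle 0; the hinge axis lies along the stand's x.
- clamp_bar (a point): centre of the wooden cross bar at the end of the clamp arm: 14 mm across, 44 mm long, along the stand's x axis, 95 mm from the hinge. With the clamp shut it lies 21 mm towards the stand's -y from the pivot's centre and 18 mm above the pivot axis, over the cap. The steel arm is 10 mm wide and 8 mm thick; the rubber foot is 74 mm from the hinge.
- full_center (a point): centre of the full aluminium tray, in the cradle: 116 x 56 x 10 mm outside, walls 3 mm, floor of 3 mm slats, mouth up. Tray's x: long side, y: 56 mm side, z: towards its mouth (up at the start).
- cap_center (a point): centre of the empty tray, the same size and make as the full one. It lies mouth-down on the sloping rack, which tilts it 35 degrees. Tray's x: long side, pointing up the slope; y: 56 mm side, level; z: square out of its flat slatted back, away from its mouth.
- rack: fixed wooden rack: base 130 x 90 x 10 mm and a board 36 mm wide, sloping at 35 degrees and rising towards the rack's +x. The board is narrower than the tray, so fingers can pass on either side of it; a 6 mm lip at the low end stops the tray. Origin: centre of the underside; the middle of the board's upper face is 95 mm above it.
- heel_a: D-shaped heel piece, 34 x 30 x 9 mm, hard slippery black rubber with a 3 mm cork layer on its back; loose in the full tray. Origin: in the middle of its rubber face; z points to its cork face (up at the start, must end down).
- heel_b: D-shaped heel piece, 34 x 30 x 9 mm, hard slippery black rubber with a 3 mm cork layer on its back; loose in the full tray. Origin: in the middle of its rubber face; z points to its cork face (up at the start, must end down).
- heel_c: D-shaped heel piece, 34 x 30 x 9 mm, hard slippery black rubber with a 3 mm cork layer on its back; loose in the full tray. Origin: in the middle of its rubber face; z points to its cork face (up at the start, must end down).
- tin: bystander, loose on the bench: polish tin, 75 mm across, 36 mm tall. Origin: its underside.
- brush: bystander, loose on the bench: wooden shoe brush, 50 x 140 x 44 mm. Origin: its underside.
- heel_stock: bystander, loose on the bench: dark wooden heel block, about 83 x 70 x 30 mm. Origin: its underside.

How it is judged:
On the way, in this order (a step that is already met when the one before it is completed fails the run):
1. the empty tray sits mouth-down, squarely on the full tray in the cradle (distance between cap_center and full_center below 0.014 m and angle between the z axis of cap_center and the z axis of full_center, either way round below 0.08 rad and z of cap_center in the frame of full_center above 0.007 m), for 0.2 s.
2. the clamp arm is down on the cap, the cradle not yet turned (all of step 1 and value of joint clamp below 0.06 rad and value of joint cradle below 0.3 rad), for 0.2 s.
3. the cradle is turned over with both trays still shut (all of step 1 and value of joint clamp below 0.1 rad and value of joint cradle above 3 rad), for 0.2 s.
At the end, for the whole second after the job is handed in: Cradle within 0.14 rad of its turned-over stop and still; clamp within 0.1 rad of shut; the former empty tray closed on the other (centres within 14 mm, 10 mm being fully shut, parallel within 0.08 rad); all three heel pieces inside the former empty tray, at rest, cork face down (within 20 degrees) (all of step 3 and x of heel_a in the frame of cap_center between -0.058 and 0.058 m and y of heel_a in the frame of cap_center between -0.028 and 0.028 m and z of heel_a in the frame of cap_center between -0.015 and 0.012 m and x of heel_b in the frame of cap_center between -0.058 and 0.058 m and y of heel_b in the frame of cap_center between -0.028 and 0.028 m and z of heel_b in the frame of cap_center between -0.015 and 0.012 m and x of heel_c in the frame of cap_center between -0.058 and 0.058 m and y of heel_c in the frame of cap_center between -0.028 and 0.028 m and z of heel_c in the frame of cap_center between -0.015 and 0.012 m and angle between each of heel_a, heel_b, heel_c's own z axis and vertical above 2.8 rad and linear speed of each of heel_a, heel_b, heel_c below 0.02 m/s and velocity of joint cradle between -0.05 and 0.05 rad/s); the robot touches nothing.
It fails at once if the tin is moved by more than 30 mm (distance of tin from where it was at the start of the episode above 0.03 m).
It fails at once if the brush is moved by more than 30 mm (distance of brush from where it was at the start of the episode above 0.03 m).
It fails at once if the heel stock is moved by more than 30 mm (distance of heel_stock from where it was at the start of the episode above 0.03 m).
It fails at once if the stack is turned (past 0.5 rad) before the clamp is down (value of joint cradle above 0.5 rad and value of joint clamp above 0.15 rad).
It also fails if it takes over 72 s, if anything falls off the work surface, if the arm or the gripper's body presses on something with over 40 N, if the wrist force passes 120 N, or if a joint passes its speed limit or range.

## Working session

There is one attempt and no reset: what is moved stays moved. The work goes in short steps, each a Python script; the robot and the scene stay as the last script left them, time stands still between calls to the robot, and variables do not carry over. Pictures are saved under pics/ and viewed, about 8 in all and at most 12, crops included, and the job is handed in when it is done.

```bash
ls; mkdir -p pics
cat > h.py <<'E'
import numpy as np, cv2
from scipy.spatial.transform import Rotation as R
from cell import manip, inverse_kinematics, cams, order
def cloud(c):
    z=c["z_map"];K=np.array(c["intrinsics"]);v,u=np.indices(z.shape)
    p=np.stack([(u-K[0,2])/K[0,0]*z,(v-K[1,2])/K[1,1]*z,z],-1)
    o=np.array(c["orientation"]);M=o if o.shape==(3,3) else R.from_rotvec(o).as_matrix()
    return p@M.T+np.array(c["position"])
E
python3 - <<'E'
from h import *
import pickle
for n in("side","top"):
    c=cams.capture(n); pickle.dump(c,open(n+".pkl","wb")); cv2.imwrite(f"pics/{n}0.png",c["image"])
    print(n,c["position"],c["orientation"],c["intrinsics"])
print(manip.state())
E
```

```text
pics
side [ 0.47741334 -0.59458895  0.63403475] [-2.27813856  0.19573527 -0.08223681] [[412.71121351   0.         251.50582746]
 [  0.         412.71121351 187.84938845]
 [  0.           0.           1.        ]]
top [0.43376539 0.03783366 0.86665669] [-2.1355739   2.16659064 -0.20629588] [[395.35291546   0.         256.07523061]
 [  0.         395.35291546 184.91045155]
 [  0.           0.           1.        ]]
{'clock': 0.1, 'joint_pos': array([ 1.31211993e+00,  2.64628108e-01,  1.60523064e+00,  6.70626908e-06,
        1.27370592e+00, -3.68758446e-02]), 'joint_velocities': array([-0.00042999, -0.00197065, -0.00473684,  0.00055942,  0.00029536,
        0.00066264]), 'tau': array([ 8.34626971e-04, -5.03616822e+01, -3.58070076e+01,  7.30877300e-02,
        2.33748159e-02, -3.36684434e-05]), 'tool_pos': array([0.14831037, 0.65784744, 0.23754968]), 'tcp_rot': array([ 0.17261201,  1.56406878, -0.17567968]), 'contact_force': array([ 0.25939216, -0.68186737, -0.12736038]), 'moment': array([-0.02841998, -0.04286299,  0.00075193]), 'gripper_width': 0.08780799540196307}
```

View pics/side0.png

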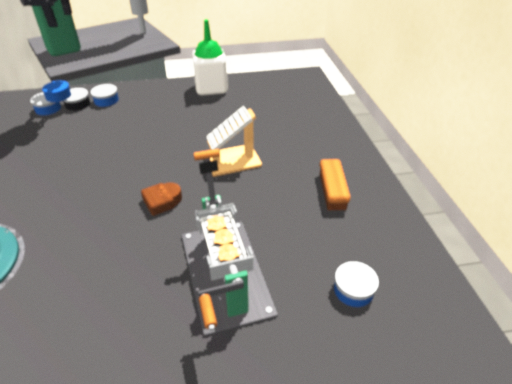

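View pics/top0.png

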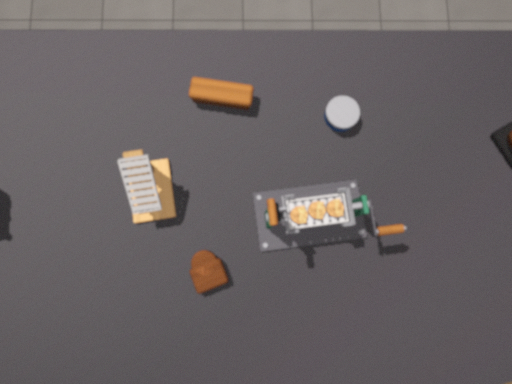

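```bash
cat > m.py <<'E'
from h import *
import pickle
np.set_printoptions(precision=4,suppress=True)
for n,box in(("top",(240,170,420,260)),("side",(170,185,285,335))):
    c=pickle.load(open(n+".pkl","rb")); P=cloud(c); im=c["image"]
    hsv=cv2.cvtColor(im,cv2.COLOR_BGR2HSV)
    print(n,"bench z",np.median(P[250:380:5,230:240,2]) , P[250:380,230:240,2].std())
    u0,v0,u1,v1=box; Q=P[v0:v1,u0:u1]; H=hsv[v0:v1,u0:u1]
    z=Q[...,2]
    def rep(name,m):
        m=cv2.morphologyEx(m.astype(np.uint8),cv2.MORPH_OPEN,np.ones((2,2)))
        k,L,s,_=cv2.connectedComponentsWithStats(m)
        for i in range(1,k):
            if s[i,4]<12: continue
            p=Q[L==i]; r=cv2.minAreaRect((p[:,:2]*1000).astype(np.float32))
            print(name,s[i],"mean",p.mean(0),"zq",np.percentile(p[:,2],[2,50,98]),"rect",np.array(r[0]),np.array(r[1]),round(r[2],1))
    rep("plate",(z>.004)&(z<.014))
    rep("green",(abs(H[...,0].astype(int)-75)<20)&(H[...,1]>120))
    rep("orange",(H[...,0]<15)&(H[...,1]>170)&(H[...,2]>120)&(z>.03))
    rep("heel",(H[...,0]>15)&(H[...,0]<28)&(H[...,1]>90)&(z>.03))
    rep("tray",(z>.085)&(z<.112)&(H[...,1]<60)&(H[...,2]>90))
    # cap
    u0,v0,u1,v1=((110,140,185,230) if n=="top" else (195,100,270,180)); Q=P[v0:v1,u0:u1]; H=hsv[v0:v1,u0:u1]; z=Q[...,2]
    rep("cap",(z>.05)&(H[...,1]<60)&(H[...,2]>120))
    rep("rackwood",(z>.004)&(H[...,1]>90)&(H[...,2]>120)&(H[...,0]>8)&(H[...,0]<28))
    cv2.imwrite(f"pics/{n}z.png",cv2.resize(im[box[1]-(0 if n=='top' else 0):box[3],box[0]:box[2]],None,fx=4,fy=4,interpolation=cv2.INTER_CUBIC))
E
python3 m.py
```

```text
top bench z -0.0003354551650773252 0.06782422798455136
plate [  14   10  114   72 3437] mean [ 0.4958 -0.0966  0.0153] zq [-0.0003  0.0076  0.1064] rect [503.0935 -91.2227] [129.8477 272.3427] 6.6
heel [ 70  33  17  17 206] mean [ 0.5052 -0.1065  0.1009] zq [0.091  0.1014 0.1041] rect [ 505.7389 -107.0037] [31.4679 29.8782] 59.0
heel [ 88  32  17  15 205] mean [ 0.5083 -0.1423  0.1004] zq [0.0912 0.1017 0.1041] rect [ 508.8369 -153.4821] [27.471  55.6125] 0.3
heel [ 52  38  16  16 199] mean [ 0.496  -0.0704  0.1038] zq [0.0911 0.1012 0.1037] rect [475.6471 -23.3505] [ 31.9966 144.7982] 21.9
tray [  43   18   72   45 1021] mean [ 0.5098 -0.1108  0.0929] zq [0.0066 0.0973 0.1133] rect [502.6036 -78.8928] [ 86.3035 256.9178] 12.0
tray [128  30  12  36 122] mean [ 0.4936 -0.2189  0.0883] zq [-0.0011  0.1066  0.1094] rect [ 494.4388 -230.2747] [75.7875 45.9071] 8.1
tray [113  32  11   8  68] mean [ 0.5142 -0.1865  0.1   ] zq [0.0557 0.1046 0.1095] rect [ 515.41   -184.4192] [20.7751 12.8538] 84.4
tray [27 44  3  9 20] mean [ 0.492  -0.0079  0.1128] zq [0.0931 0.109  0.1735] rect [492.2392
[... 2582 characters left out ...]
84] [8.1715 6.5299] 71.2
tray [ 29  93  46  17 193] mean [ 0.4971 -0.2133  0.1051] zq [0.1    0.1056 0.1087] rect [ 494.4779 -213.3088] [73.9628 10.0803] 12.1
tray [ 40 140   6   7  33] mean [ 0.4723 -0.2618  0.0746] zq [0.0059 0.0983 0.1033] rect [ 472.6593 -249.0637] [57.632   7.6452] 90.0
cap [ 13   7  45  43 829] mean [0.5645 0.2366 0.0966] zq [-0.0009  0.0988  0.1349] rect [535.9594 -51.7432] [1091.9215  107.0667] 84.5
rackwood [58 16  4  4 12] mean [0.6376 0.3141 0.0733] zq [-0.002   0.1226  0.1293] rect [641.0127 334.6726] [214.3809   5.6725] 79.1
rackwood [  0  23  60  53 917] mean [0.5626 0.1713 0.0667] zq [-0.0008  0.017   0.2161] rect [490.2809 -82.8725] [1012.6217  150.5798] 80.1
```

Run:
```python
from h import *
import pickle
a=cv2.imread("pics/top0.png");b=cv2.imread("pics/side0.png")
A=cv2.resize(a[165:265,240:420],None,fx=4.4,fy=4.4,interpolation=2)[:,:790]
B=cv2.resize(a[140:235,110:190],None,fx=1.6,fy=1.6)
C=cv2.resize(b[95:180,190:275],(150,150))
o=np.zeros((600,800,3),np.uint8);o[:440,:790]=A[:440];o[440:440+152,:128]=B;o[440:590,150:300]=C
cv2.imwrite("pics/mix.png",o)
```

```text
(no output)
```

View pics/mix.png

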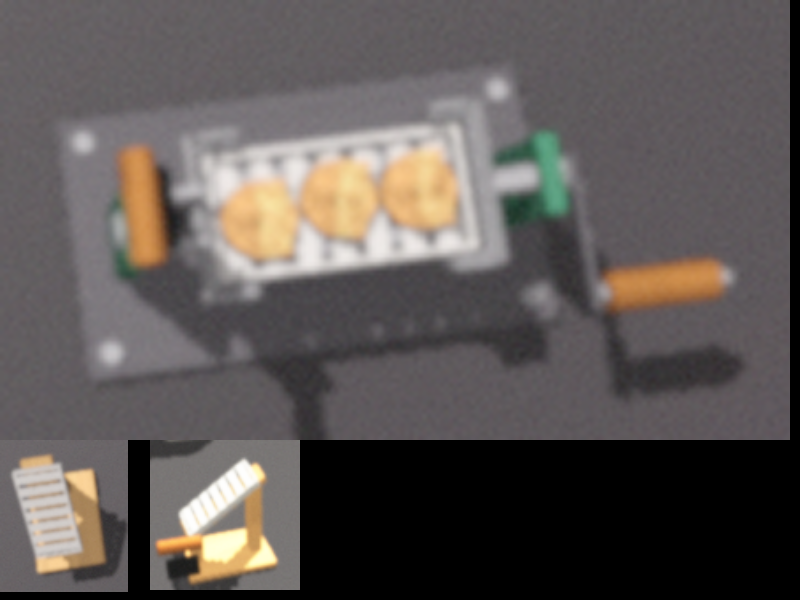

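```bash
cat > m2.py <<'E'
from h import *
import pickle
np.set_printoptions(precision=4,suppress=True)
def edges(x,lo=1,hi=99): return np.percentile(x,[lo,hi])
D=[(n,)+(lambda c:(cloud(c),cv2.cvtColor(c["image"],cv2.COLOR_BGR2HSV).astype(int)))(pickle.load(open(n+".pkl","rb"))) for n in("top","side")]
# valid-depth mask away from depth jumps
def flat(P,k=3,t=.006):
    z=P[...,2].astype(np.float32);K=np.ones((k,k));return cv2.dilate(z,K)-cv2.erode(z,K)<t
for n,P,H in D:
    Q=P.reshape(-1,3);f=flat(P).ravel();h=H.reshape(-1,3)
    near=(np.hypot(Q[:,0]-.51,Q[:,1]+.108)<.16)
    p=Q[near&f&(abs(Q[:,2]-.008)<.0035)][:,:2]
    # yaw: search for tightest rectangle with trimmed percentiles
    best=min((np.prod([np.diff(edges(q,.5,99.5))[0] for q in (p@np.array([[np.cos(a),-np.sin(a)],[np.sin(a),np.cos(a)]])).T]),a) for a in np.radians(np.arange(2,11,.1)))
    a=best[1];M=np.array([[np.cos(a),-np.sin(a)],[np.sin(a),np.cos(a)]]);q=p@M
    e=[edges(q[:,i],.3,99.7) for i in(0,1)]
    print(n,"plate yaw",np.degrees(a),"size",[np.diff(x)[0] for x in e],"centre",M@np.array([x.mean() for x in e]),len(p))
    for nm,m,zb in(("green",(abs(h[:,0]-75)<20)&(h[:,1]>90),(.104,.112)),("crank",(h[:,0]<30)&(h[:,1]>120),(.09,.115)),("bar",(h[:,0]<25)&(h[:,1]>120),(.15,.26))):
        s=near if nm!="crank" else (np.hypot(Q[:,0]-.47,Q[:,1]+.25)<.05)
        s=s&m&(Q[:,2]>zb[0])&(Q[:,2]<zb[1])
        pts=Q[s]
        for g in ([pts[pts[:,1]<-.1],pts[pts[:,1]>=-.1]] if nm=="green" else [pts]):
            if len(g)<8: continue
            r=cv2.minAreaRect((g[:,:2]*1e3).astype(np.float32));print(" ",nm,len(g),g.mean(0),np.percentile(g[:,2],[50,95]),r)
    # tray rim
    w=(Q-np.array([.51,-.108,0]))[:,:2]@M
    s=near&f&(abs(Q[:,2]-.1005)<.006)&(h[:,1]<70)&(h[:,2]>100)&(abs(w[:,0])<.035)&(abs(w[:,1])<.065)
    print("  rim",s.sum(),[edges(w[s,i],2,98) for i in(0,1)],np.median(Q[s,2]))
    # cap
    s=(np.hypot(Q[:,0]-.56,Q[:,1]-.237)<.075)&(Q[:,2]>.05)&(Q[:,2]<.16)&(h[:,1]<70)&(h[:,2]>110)
    g=Q[s]; m=np.ones(len(g),bool)
    for _ in range(8):
        c0=g[m].mean(0);nv=np.linalg.svd(g[m]-c0)[2][2];nv*=np.sign(nv[2]);d=(g-c0)@nv;m=abs(d)<.0035
    k=g[m]
    print("  cap n",nv,"tilt",np.degrees(np.arccos(nv[2])),m.sum(),len(g),"res",d[m].std())
    up=np.array([0,0,1])-nv*nv[2];up/=np.linalg.norm(up);lat=np.cross(nv,up)
    uv=np.c_[(k-c0)@up,(k-c0)@lat]
    r=cv2.minAreaRect((uv*1e3).astype(np.float32));print("  rect in plane",r)
    eu,el=edges(uv[:,0],1,99),edges(uv[:,1],1,99);cc=c0+up*eu.mean()+lat*el.mean()
    print("  ext",eu,el,"back centre",cc,"centre",cc-.005*nv,"heading",np.degrees(np.arctan2(up[1],up[0])))
E
python3 m2.py
```

```text
top plate yaw 6.600000000000005 size [np.float64(0.12449690728254764), np.float64(0.22841081581961373)] centre [ 0.5071 -0.105 ] 2298
  green 57 [ 0.5175 -0.1957  0.11  ] [0.1105 0.1117] ((517.3922729492188, -196.43377685546875), (33.66368103027344, 8.377435684204102), 6.115041255950928)
  crank 214 [ 0.4675 -0.2447  0.1065] [0.107  0.1099] ((467.56317138671875, -244.95687866210938), (16.848129272460938, 47.934532165527344), 7.026951313018799)
  bar 213 [ 0.4945 -0.0092  0.2147] [0.2155 0.2182] ((495.0039367675781, -10.210456848144531), (42.151649475097656, 15.405345916748047), 6.749105930328369)
  rim 14 [array([-0.0235,  0.0201]), array([-0.0589,  0.0201])] 0.09648098866132837
  cap n [-0.5687 -0.0845  0.8182] tilt 35.09188113372037 1272 1660 res 0.0012877503109002034
  rect in plane ((-2.8991966247558594, 0.11149406433105469), (120.7969741821289, 56.638668060302734), 0.12144383043050766)
  ext [-0.0591  0.0561] [-0.0277  0.0278] back centre [0.5601 0.2387 0.1026] centre [0.563  0.2391 0.0985] heading 8.448713569534204
side plate yaw 6.700000000000005 size [np.float64(0.12469164605
[... 417 characters left out ...]
6 ] [0.1067 0.1091] ((467.7493896484375, -245.511962890625), (18.09349822998047, 55.34624099731445), 6.476108551025391)
  bar 225 [ 0.4968 -0.0149  0.2105] [0.2128 0.2169] ((495.5689697265625, -14.8497314453125), (18.02503204345703, 42.834434509277344), 83.45011138916016)
  rim 435 [array([-0.0278,  0.0226]), array([-0.0624,  0.0636])] 0.10135137872648436
  cap n [-0.5667 -0.0923  0.8187] tilt 35.04042409433764 571 832 res 0.0012865005473162517
  rect in plane ((-1.7434806823730469, 1.7993125915527344), (61.7030029296875, 119.59337615966797), 89.92660522460938)
  ext [-0.0585  0.0576] [-0.0275  0.0316] back centre [0.5589 0.2378 0.102 ] centre [0.5618 0.2382 0.0979] heading 9.252849284616259
```

```bash
cat >> h.py <<'E'
YAW=np.radians(6.65); PIV=np.array([.5066,-.1055,.1])
SX=np.array([np.cos(YAW),np.sin(YAW),0]); SY=np.array([-np.sin(YAW),np.cos(YAW),0]); Z=np.array([0,0,1.])
def rv(x,y):
    x=np.array(x)/np.linalg.norm(x); y=np.array(y)-x*np.dot(x,y); y/=np.linalg.norm(y)
    return R.from_matrix(np.c_[x,y,np.cross(x,y)]).as_rotvec()
def L(x,y,z,p=None): return (PIV if p is None else p)+SX*x+SY*y+Z*z   # stand-frame point rel. pivot -> world
CAP=np.array([.5624,.2387,.0982]); n=np.array([-.568,-.0885,.818]); n/=np.linalg.norm(n)
UP=Z-n*n[2]; UP/=np.linalg.norm(UP); LAT=np.cross(n,UP)
RC={s:rv(-n,s*LAT) for s in(1,-1)}; RS={s:rv(-Z,s*SX) for s in(1,-1)}
def st(t=""):
    s=manip.state();print(t,"t",round(float(s["clock"]),1),"tcp",s["tool_pos"].round(4),"F",s["contact_force"].round(1),"w",round(float(s["gripper_width"]),4));return s
E
python3 - <<'E'
from h import *
np.set_printoptions(precision=2,suppress=True)
for s in(1,-1):
    print(s)
    for nm,p,r in[("pre",CAP+n*.1,RC[s]),("grasp",CAP-n*.016,RC[s]),("seat+",L(0,0,.08),RS[s]),("seat",L(0,0,-.011),RS[s]),("clampA",L(0,.13,.1),RS[s]),("clampB",L(0,-.021,.025),RS[s]),("crank0",L(-.055,-.138,-.019),RS[s]),("crank1",L(0,-.138,.036),RS[s]),("crank2",L(.055,-.138,-.019),RS[s]),("up",L(.055,-.138,.15),RS[s])]:
        print(nm,p,inverse_kinematics(p,r))
E
```

```text
1
pre [0.51 0.23 0.18] [ 0.5  -0.23  2.34 -0.43  0.49 -0.9 ]
grasp [0.57 0.24 0.09] [ 0.45  0.06  2.29 -0.71  0.26 -0.63]
seat+ [ 0.51 -0.11  0.18] [-0.25  0.01  2.   -0.    1.13 -0.37]
seat [ 0.51 -0.11  0.09] [-0.25  0.11  2.08 -0.    0.95 -0.37]
clampA [0.49 0.02 0.2 ] [-0.   -0.06  2.03 -0.    1.17 -0.12]
clampB [ 0.51 -0.13  0.12] [-0.29  0.08  2.04 -0.    1.02 -0.41]
crank0 [ 0.47 -0.25  0.08] [-0.54  0.15  2.06 -0.    0.94 -0.65]
crank1 [ 0.52 -0.24  0.14] [-0.48  0.16  1.92 -0.    1.05 -0.59]
crank2 [ 0.58 -0.24  0.08] [-0.43  0.31  1.86 -0.    0.98 -0.54]
up [ 0.58 -0.24  0.25] [-0.43  0.16  1.71 -0.    1.27 -0.54]
-1
pre [0.51 0.23 0.18] [ 0.5  -0.23  2.34 -0.43  0.49  2.25]
grasp [0.57 0.24 0.09] [ 0.45  0.06  2.29 -0.71  0.26  2.51]
seat+ [ 0.51 -0.11  0.18] None
seat [ 0.51 -0.11  0.09] None
clampA [0.49 0.02 0.2 ] None
clampB [ 0.51 -0.13  0.12] None
crank0 [ 0.47 -0.25  0.08] [-0.54  0.15  2.06 -0.    0.94  2.49]
crank1 [ 0.52 -0.24  0.14] [-0.48  0.16  1.92 -0.    1.05  2.55]
crank2 [ 0.58 -0.24  0.08] None
up [ 0.58 -0.24  0.25] None
```

Run:
```python
from h import *
manip.move_pose(CAP+n*.1,RC[1]); st("pre")
manip.move_linear(CAP-n*.016,rate=.1); st("at")
manip.set_gripper(.03,30); st("grip")
manip.move_linear(CAP+n*.06,rate=.12); st("lift")
manip.move_linear(np.array([.52,.20,.24]),rate=.2); st("lift2")
manip.move_pose(L(0,0,.06-.016),RS[1]); st("over seat")
for nm in("top","side"):
    c=cams.capture(nm); import pickle; pickle.dump(c,open(nm+"1.pkl","wb")); cv2.imwrite(f"pics/{nm}1.png",c["image"])
a=cv2.imread("pics/top1.png");b=cv2.imread("pics/side1.png")
o=np.hstack([cv2.resize(a[150:270,240:400],None,fx=2.5,fy=2.5,interpolation=2),cv2.resize(b[170:290,160:320],None,fx=2.5,fy=2.5,interpolation=2)])
cv2.imwrite("pics/mix1.png",o)
```

```text
pre t 2.1 tcp [0.506  0.2307 0.1807] F [0.4 0.5 0.5] w 0.0882
at t 3.4 tcp [0.5716 0.2402 0.0854] F [ 0.9 -0.  -0.5] w 0.0884
grip t 4.0 tcp [0.5716 0.2404 0.0855] F [-2.8  0.7  2.6] w 0.0554
lift t 4.8 tcp [0.5281 0.2332 0.1467] F [ 0.3 -0.4 -0.6] w 0.0556
lift2 t 5.4 tcp [0.5196 0.1996 0.2385] F [-0.3  0.1 -2.1] w 0.0552
over seat t 6.6 tcp [ 0.5055 -0.105   0.1425] F [ 1.   0.7 -0.1] w 0.0298
```

View pics/mix1.png

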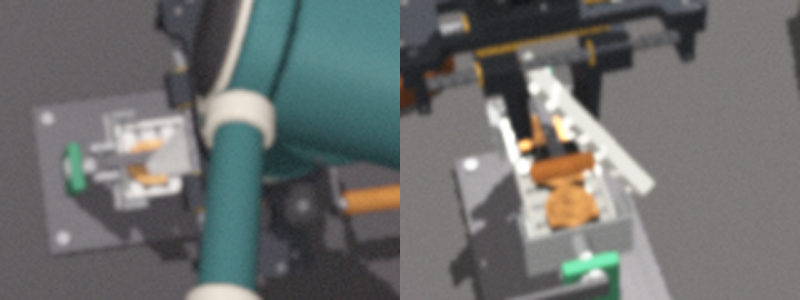

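Run:
```python
from h import *
c=cams.capture("side"); import pickle; pickle.dump(c,open("side2.pkl","wb"))
b=c["image"]; cv2.imwrite("pics/s2.png",cv2.resize(b[165:295,165:285],None,fx=4.6,fy=4.6,interpolation=2))
P=cloud(c); 
for (u,v) in [(215,222),(240,207),(265,214),(222,205),(205,190),(228,232),(231,215)]: print(u,v,P[v,u].round(3))
```

```text
215 222 [ 0.498 -0.069  0.101]
240 207 [ 0.561  0.068 -0.001]
265 214 [ 0.612  0.036 -0.001]
222 205 [ 0.509 -0.116  0.185]
205 190 [ 0.485 -0.128  0.23 ]
228 232 [ 0.515 -0.126  0.131]
231 215 [ 0.522 -0.128  0.171]
```

View pics/s2.png

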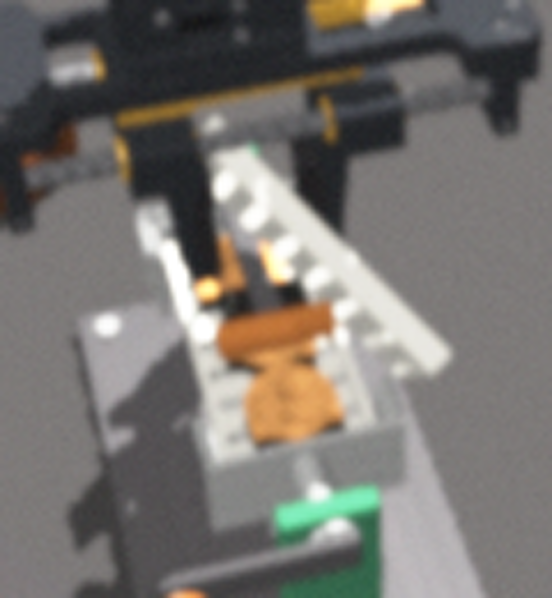

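Run:
```python
from h import *
import pickle
c=pickle.load(open("side2.pkl","rb"));P=cloud(c)
f=lambda x,y:(round(x/4.6+165),round(y/4.6+165))
for x,y in [(235,165),(300,205),(360,265),(400,310),(430,350),(335,245),(300,240),(345,310),(390,345),(345,265),(320,280),(235,190),(260,215),(290,250),(270,335),(250,270)]:
    u,v=f(x,y);w=P[v,u];d=w-PIV;print((x,y),"world",w.round(3),"local",np.array([d@SX,d@SY,d[2]]).round(3))
```

```text
(235, 165) world [ 0.501 -0.111  0.19 ] local [-0.007 -0.005  0.09 ]
(300, 205) world [ 0.521 -0.122  0.178] local [ 0.012 -0.019  0.078]
(360, 265) world [ 0.539 -0.139  0.161] local [ 0.028 -0.037  0.061]
(400, 310) world [ 0.552 -0.15   0.15 ] local [ 0.04  -0.049  0.05 ]
(430, 350) world [ 0.559 -0.161  0.139] local [ 0.046 -0.061  0.039]
(335, 245) world [ 0.532 -0.132  0.167] local [ 0.022 -0.029  0.067]
(300, 240) world [ 0.52 -0.13  0.17] local [ 0.01  -0.026  0.07 ]
(345, 310) world [ 0.537 -0.113  0.113] local [ 0.029 -0.011  0.013]
(390, 345) world [ 0.549 -0.147  0.128] local [ 0.037 -0.046  0.028]
(345, 265) world [ 0.534 -0.138  0.162] local [ 0.024 -0.036  0.062]
(320, 280) world [ 0.528 -0.124  0.142] local [ 0.019 -0.021  0.042]
(235, 190) world [ 0.5   -0.104  0.172] local [-0.006  0.002  0.072]
(260, 215) world [ 0.509 -0.112  0.165] local [ 0.001 -0.006  0.065]
(290, 250) world [ 0.518 -0.11   0.146] local [ 0.011 -0.006  0.046]
(270, 335) world [ 0.507 -0.133  0.126] local [-0.002 -0.028  0.026]
(250, 270) world [ 0.503 -0.1    0.126] local [-0.003  0.006  0.026]
```

Run:
```python
from h import *
import pickle
s=manip.state()
manip.move_linear(s["tool_pos"]+[0,0,.12],rate=.08); st("up")
im=[]
for nm in("top","side"):
    c=cams.capture(nm); pickle.dump(c,open(nm+"3.pkl","wb")); im.append(c["image"])
o=np.hstack([cv2.resize(im[0][120:300,230:390],(400,450),interpolation=2),cv2.resize(im[1][110:290,150:310],(400,450),interpolation=2)])
cv2.imwrite("pics/mix3.png",o)
```

```text
up t 8.4 tcp [ 0.5052 -0.1044  0.2627] F [-0.2 -0.2  0.9] w 0.0301
```

View pics/mix3.png

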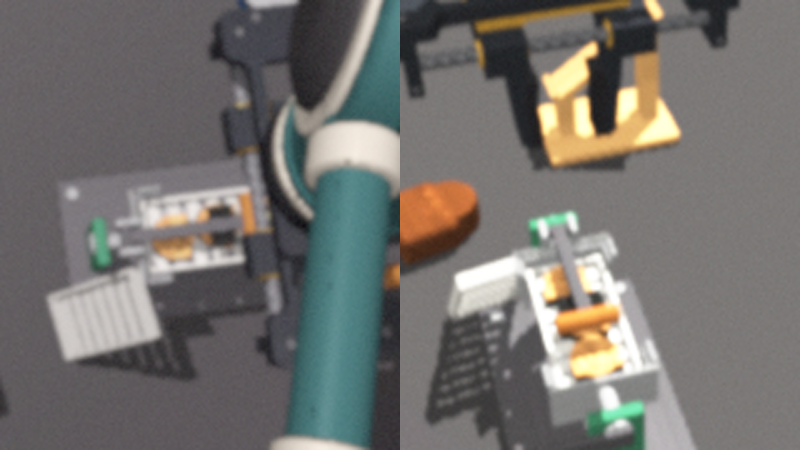

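Run:
```python
from h import *
import pickle
manip.set_gripper(.088,30)
manip.move_linear(np.array([.44,.20,.28]),rate=.3); st()
im=[]
for nm in("top","side"):
    c=cams.capture(nm); pickle.dump(c,open(nm+"4.pkl","wb")); im.append(c["image"])
o=np.hstack([cv2.resize(im[0][170:260,230:350],(480,360),interpolation=2),cv2.resize(im[1][190:300,160:270],(320,360)[::1],interpolation=2)])
cv2.imwrite("pics/mix4.png",o)
for c,n in((pickle.load(open("top4.pkl","rb")),"top"),):
    P=cloud(c)
    for (x,y) in [(50,295),(60,350),(130,270),(160,340),(100,315),(120,340),(80,310),(170,225),(215,215),(245,215)]:
        u=round(x/2.5+230);v=round(y/2.5+120);w=P[v,u];d=w-PIV;print((x,y),(u,v),w.round(3),"local",np.array([d@SX,d@SY,d[2]]).round(3),c["image"][v,u])
```

```text
t 10.7 tcp [0.44   0.1993 0.2798] F [-0.3 -0.3 -0.6] w 0.0877
(50, 295) (250, 238) [0.458 0.026 0.008] local [-0.034  0.136 -0.092] [170 171 176]
(60, 350) (254, 260) [0.411 0.018 0.002] local [-0.081  0.133 -0.098] [135 134 139]
(130, 270) (282, 228) [ 0.473 -0.035  0.103] local [-0.025  0.074  0.003] [197 199 204]
(160, 340) (294, 256) [ 0.418 -0.069 -0.002] local [-0.084  0.046 -0.102] [66 69 70]
(100, 315) (270, 246) [ 0.44  -0.015  0.044] local [-0.056  0.098 -0.056] [196 197 203]
(120, 340) (278, 256) [ 0.419 -0.029  0.06 ] local [-0.078  0.086 -0.04 ] [196 198 202]
(80, 310) (262, 244) [0.444 0.001 0.026] local [-0.05   0.113 -0.074] [203 204 209]
(170, 225) (298, 210) [ 0.505 -0.064  0.123] local [0.004 0.041 0.023] [133 154 182]
(215, 215) (316, 206) [ 0.513 -0.1    0.116] local [0.007 0.005 0.016] [82 78 82]
(245, 215) (328, 206) [ 0.512 -0.122  0.124] local [ 0.004 -0.017  0.024] [ 89 147 209]
```

View pics/mix4.png

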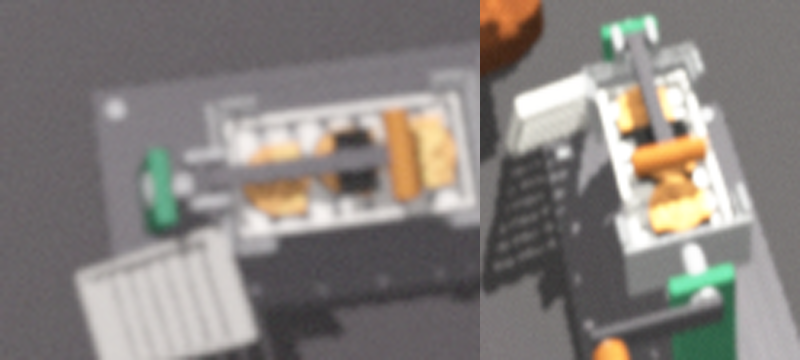

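```bash
cat > fit.py <<'E'
from h import *
import pickle
np.set_printoptions(precision=4,suppress=True)
def loc(Q): d=Q-PIV; return np.c_[d@SX,d@SY,d[:,2]]
def fit(c,sel,it=10):
    P=cloud(c).reshape(-1,3);h=cv2.cvtColor(c["image"],cv2.COLOR_BGR2HSV).reshape(-1,3).astype(int)
    l=loc(P);g=P[sel(l)&(h[:,1]<60)&(h[:,2]>130)];m=np.ones(len(g),bool)
    rng=np.random.default_rng(0);best=0
    for _ in range(400):
        a=g[rng.choice(len(g),3,False)];nv=np.cross(a[1]-a[0],a[2]-a[0]);nv/=np.linalg.norm(nv)+1e-12
        k=abs((g-a[0])@nv)<.003
        if k.sum()>best: best=k.sum();m=k
    for _ in range(5):
        c0=g[m].mean(0);nv=np.linalg.svd(g[m]-c0)[2][2];nv*=np.sign(nv[2]);m=abs((g-c0)@nv)<.003
    k=g[m];e=np.linalg.svd(k-c0)[2][0];e*=np.sign(e[2]);f=np.cross(nv,e)
    r=cv2.minAreaRect((np.c_[(k-c0)@e,(k-c0)@f]*1e3).astype(np.float32))
    # refine long axis from rect
    ang=np.radians(r[2]) if r[1][0]>r[1][1] else np.radians(r[2]-90)
    e2=np.cos(ang)*e+np.sin(ang)*f; e2*=np.sign(e2@e); f2=np.cross(nv,e2)
    U=(k-c0)@np.c_[e2,f2];ex=np.percentile(U,[1,99],axis=0)
    cc=c0+ex.mean(0)@np.array([e2,f2])
    print("n",nv,"loc",[round(float(x),3) for x in(nv@SX,nv@SY,nv[2])],"long",e2,"loc",[round(float(x),3) for x in(e2@SX,e2@SY,e2[2])],"size",np.diff(ex,axis=0),"rect",r[1],len(k),len(g))
    print("  centre",cc-.005*nv,"loc",loc((cc-.005*nv)[None])[0]);return cc-.005*nv,nv,e2
if __name__=="__main__":
    for n in("top4","side4"):
        fit(pickle.load(open(n+".pkl","rb")),lambda l:(l[:,0]<-.015)&(l[:,0]>-.12)&(l[:,1]>.04)&(l[:,1]<.17)&(l[:,2]>-.1+.012)&(l[:,2]<.03))
E
python3 fit.py
```

```text
n [-0.2251  0.8001  0.5561] loc [-0.131, 0.821, 0.556] long [ 0.2181 -0.5148  0.8291] loc [0.157, -0.537, 0.829] size [[0.1185 0.0529]] rect (124.01698303222656, 59.36443328857422) 674 957
  centre [ 0.4455 -0.0286  0.0585] loc [-0.0518  0.0835 -0.0415]
n [-0.2265  0.8059  0.547 ] loc [-0.132, 0.827, 0.547] long [ 0.1657 -0.5227  0.8363] loc [0.104, -0.538, 0.836] size [[0.1181 0.0597]] rect (61.131778717041016, 121.09737396240234) 336 591
  centre [ 0.4466 -0.0314  0.0589] loc [-0.051   0.0805 -0.0411]
```

```bash
cat >> h.py <<'E'
TC=np.array([.446,-.030,.0587]); tn=np.array([-.226,.803,.552]); tn/=np.linalg.norm(tn)
te=np.array([.19,-.52,.833]); te-=tn*(te@tn); te/=np.linalg.norm(te); tf=np.cross(tn,te)
g=np.radians(21); TX=-(np.cos(g)*tn+np.sin(g)*te); RT=rv(TX,tf)
TP=TC-te*.050+Z*.001+SY*.002
# flat pose on bench: rotate tray so tn->Z, about tf made level, long axis heading kept along stand -y
A=np.c_[te,tf,tn]; B=np.c_[-SY,SX,Z]   # tray axes before/after
RF=(R.from_matrix(B@A.T)*R.from_rotvec(RT)).as_rotvec()
SPOT=np.array([.62,.06,0])
def flat_tcp(h): return SPOT+Z*h+(B@A.T)@(TP-TC)   # tray centre at height h
E
python3 - <<'E'
from h import *
np.set_printoptions(precision=3,suppress=True)
print("tf",tf,"TX",TX)
for nm,p,r in[("pre",TP-TX*.1,RT),("grasp",TP,RT),("pull",TP-SX*.03+SY*.05+Z*.04,RT),("up",TP-SX*.03+SY*.05+Z*.13,RT),("flat+",flat_tcp(.1),RF),("flat",flat_tcp(.007),RF),("regr",SPOT+Z*.003,RS[1])]: print(nm,p,inverse_kinematics(p,r))
E
```

```text
tf [ 0.955  0.293 -0.035] TX [ 0.143 -0.563 -0.814]
pre [0.422 0.054 0.099] [ 0.527  0.064  2.256 -0.67   1.119  0.611]
grasp [ 0.436 -0.002  0.018] [ 0.397  0.195  2.318 -0.81   0.917  0.69 ]
pull [0.401 0.044 0.058] [ 0.531  0.099  2.322 -0.703  1.042  0.687]
up [0.401 0.044 0.148] [ 0.531 -0.061  2.269 -0.639  1.209  0.54 ]
flat+ [0.615 0.11  0.102] [-0.057  0.318  1.848  0.412  1.08  -0.389]
flat [0.615 0.11  0.009] [-0.057  0.437  1.888  0.454  0.934 -0.468]
regr [0.62  0.06  0.003] [ 0.056  0.405  1.897 -0.     0.84  -0.06 ]
```

Run:
```python
from h import *
import pickle
manip.set_gripper(.070,60)
manip.move_pose(TP-TX*.1,RT); st("pre")
manip.move_linear(TP-TX*.02,rate=.12); st("near")
s=manip.state()
if np.linalg.norm(s["contact_force"])<6:
    manip.move_linear(TP,rate=.05); st("at")
    manip.set_gripper(.03,60); s=st("grip")
    if s["gripper_width"]>.05:
        manip.move_linear(TP-SX*.03+SY*.05+Z*.04,rate=.08); st("pull")
        manip.move_linear(TP-SX*.03+SY*.05+Z*.13,rate=.12); st("up")
im=[]
for nm in("top","side"):
    c=cams.capture(nm); pickle.dump(c,open(nm+"5.pkl","wb")); im.append(c["image"])
o=np.hstack([cv2.resize(im[0][150:310,190:350],(400,400),interpolation=2),cv2.resize(im[1][110:290,130:310],(400,400),interpolation=2)])
cv2.imwrite("pics/mix5.png",o)
```

```text
pre t 12.2 tcp [0.423  0.0551 0.1002] F [1.2 0.5 1.1] w 0.0695
near t 13.0 tcp [0.4341 0.0095 0.0349] F [-0.5 -0.2 -0.2] w 0.0705
at t 13.5 tcp [ 0.436  -0.0023  0.0177] F [-0.2  0.2  1.1] w 0.0698
grip t 13.9 tcp [ 0.4365 -0.0019  0.0182] F [-0.2  0.2 -0.3] w 0.0552
pull t 14.9 tcp [0.4006 0.044  0.0579] F [ 0.4  0.1 -1.8] w 0.055
up t 15.8 tcp [0.4001 0.0439 0.1474] F [-0.2 -0.4 -1.3] w 0.0551
```

View pics/mix5.png

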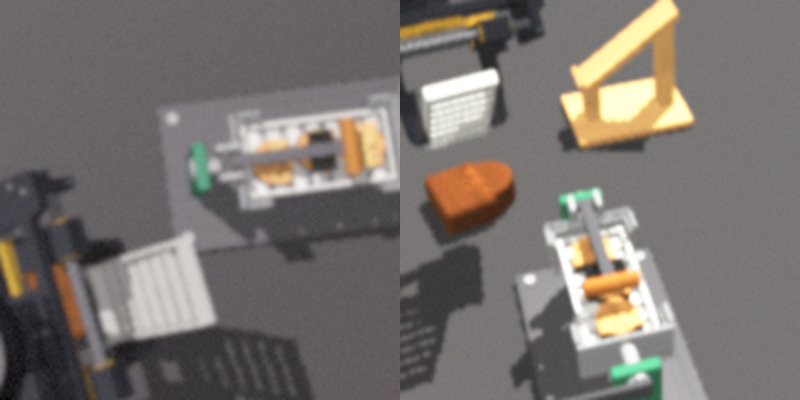

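Run:
```python
from h import *
from fit import fit
import pickle
p=manip.state()["tool_pos"]
manip.move_linear(np.array([p[0],p[1],.26]),rate=.2)
manip.move_pose(flat_tcp(.18),RF); st("above")
manip.move_linear(flat_tcp(.03),rate=.15); st("low")
h=.03
while h>.004:
    h-=.004; manip.move_linear(flat_tcp(h),rate=.05); s=manip.state()
    if s["contact_force"][2]>3: break
st("down %.3f"%h)
manip.set_gripper(.075,30)
t=R.from_rotvec(RF).as_matrix()[:,0]
manip.move_linear(flat_tcp(h)-t*.1,rate=.2)
manip.move_pose(np.array([.42,.25,.25]),RS[1]); st("away")
sp=np.array([SPOT[0],SPOT[1]])
for nm in("top","side"):
    c=cams.capture(nm); pickle.dump(c,open(nm+"6.pkl","wb"))
    P0=PIV
    fit(c,lambda l:(np.hypot(*((l[:,:1]*SX[:2]+l[:,1:2]*SY[:2]+PIV[:2]-sp).T))<.1)&(l[:,2]>-.096)&(l[:,2]<-.06))
```

```text
above t 17.6 tcp [0.6125 0.1099 0.1801] F [ 0.7  0.4 -0.9] w 0.0555
low t 18.7 tcp [0.6156 0.11   0.0334] F [ 0.4 -0.9 -1.2] w 0.0553
down 0.002 t 20.5 tcp [0.6146 0.1099 0.0041] F [0.3 0.4 0.3] w 0.055
away t 22.8 tcp [0.4198 0.2496 0.2487] F [-0.  -0.2 -0.6] w 0.075
n [-0.0059  0.0235  0.9997] loc [-0.003, 0.024, 1.0] long [ 0.0706 -0.9972  0.0238] loc [-0.045, -0.999, 0.024] size [[0.1269 0.1122]] rect (129.7788543701172, 118.45638275146484) 309 440
  centre [0.5916 0.0665 0.0024] loc [ 0.1044  0.161  -0.0976]
n [-0.0073  0.0001  1.    ] loc [-0.007, 0.001, 1.0] long [-0.0705  0.9975 -0.0009] loc [0.045, 0.999, -0.001] size [[0.1438 0.1075]] rect (149.6880340576172, 108.96959686279297) 290 398
  centre [0.5933 0.0601 0.0036] loc [ 0.1053  0.1544 -0.0964]
```

Run:
```python
from h import *
import pickle
from fit import loc
np.set_printoptions(precision=4,suppress=True)
for nm in("top6","side6"):
    c=pickle.load(open(nm+".pkl","rb"));P=cloud(c).reshape(-1,3);h=cv2.cvtColor(c["image"],cv2.COLOR_BGR2HSV).reshape(-1,3).astype(int);l=loc(P)
    s=(abs(P[:,0]-.62)<.04)&(abs(P[:,1]-.06)<.085)&(P[:,2]>.0055)&(P[:,2]<.02)&(h[:,1]<60)&(h[:,2]>130)
    g=P[s];r=cv2.minAreaRect((g[:,:2]*1e3).astype(np.float32));print(nm,s.sum(),r,np.percentile(g[:,2],[10,50,90]),"median mid",[np.percentile(g[:,i],[2,98]) for i in(0,1)])
    b=(abs(l[:,0])<.03)&(abs(l[:,1]+.021)<.025)&(l[:,2]>.008)&(l[:,2]<.06)&(h[:,0]<14)&(h[:,1]>140)
    q=l[b];print("  bar",b.sum(),q.mean(0),[np.percentile(q[:,i],[3,97]) for i in(0,1,2)])
```

```text
top6 273 ((618.8738403320312, 75.29430389404297), (57.051513671875, 116.13941192626953), 4.883715629577637) [0.0064 0.0092 0.0113] median mid [array([0.5876, 0.6495]), array([0.0169, 0.1337])]<stdin>:10: RuntimeWarning: Mean of empty slice.
  ret = um.true_divide(
Traceback (most recent call last):
IndexError: index -1 is out of bounds for axis 0 with size 0
```

Run:
```python
from h import *
import pickle
from fit import loc
np.set_printoptions(precision=4,suppress=True)
o=[]
for nm in("top6","side6"):
    c=pickle.load(open(nm+".pkl","rb"));P=cloud(c).reshape(-1,3);h=cv2.cvtColor(c["image"],cv2.COLOR_BGR2HSV).reshape(-1,3).astype(int);l=loc(P)
    s=(abs(P[:,0]-.62)<.04)&(abs(P[:,1]-.06)<.085)&(P[:,2]>.0055)&(P[:,2]<.02)&(h[:,1]<60)&(h[:,2]>130)
    g=P[s];r=cv2.minAreaRect((g[:,:2]*1e3).astype(np.float32));print(nm,s.sum(),r,np.median(g[:,2]))
    b=(abs(l[:,0])<.03)&(abs(l[:,1]+.021)<.02)&(l[:,2]>.010)&(l[:,2]<.06)
    q=l[b];print("  bar",b.sum(),q.mean(0) if len(q) else "",np.percentile(q,[3,50,97],axis=0) if len(q) else "")
    im=c["image"]; o.append(cv2.resize(im[130:270,190:360] if nm=="top6" else im[110:300,160:330],(400,400),interpolation=2))
cv2.imwrite("pics/mix6.png",np.hstack(o))
```

```text
top6 273 ((618.8738403320312, 75.29430389404297), (57.051513671875, 116.13941192626953), 4.883715629577637) 0.009191736501316772
  bar 258 [ 0.0002 -0.0151  0.0242] [[-0.0198 -0.0263  0.0148]
 [ 0.0003 -0.0162  0.0255]
 [ 0.0199 -0.0023  0.0294]]
side6 234 ((618.4720458984375, 74.63981628417969), (57.67204666137695, 119.04592895507812), 4.891829967498779) 0.009056813216612392
  bar 288 [-0.0007 -0.0203  0.0242] [[-0.0207 -0.0287  0.0164]
 [-0.001  -0.0237  0.0253]
 [ 0.0197 -0.0024  0.0293]]
```

View pics/mix6.png

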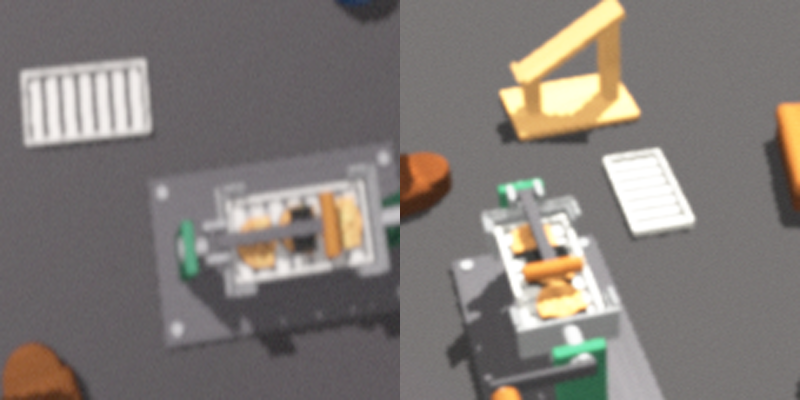

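Run:
```python
from h import *
import pickle
np.set_printoptions(precision=3,suppress=True)
for nm in("top6","side6"):
    c=pickle.load(open(nm+".pkl","rb"));P=cloud(c).reshape(-1,3);b=c["image"].reshape(-1,3).mean(1)
    a=np.radians(4.9);d=P[:,:2]-np.array([.6187,.075]);x=d@[np.cos(a),np.sin(a)];y=d@[-np.sin(a),np.cos(a)]
    for lab,m in(("inner",(abs(x)<.02)&(abs(y)<.05)),("rimx",(abs(abs(x)-.0265)<.0015)&(abs(y)<.05)),("rimy",(abs(abs(y)-.0565)<.0015)&(abs(x)<.02))):
        print(nm,lab,m.sum(),"bright z",np.percentile(P[m&(b>150),2],[10,50,90]),"dark z",np.percentile(P[m&(b<120),2],[10,50,90]) if (m&(b<120)).any() else "")
```

```text
top6 inner 788 bright z [-0.001  0.002  0.004] dark z 
top6 rimx 169 bright z [0.001 0.009 0.011] dark z 
top6 rimy 54 bright z [0.006 0.01  0.012] dark z 
side6 inner 522 bright z [-0.     0.002  0.004] dark z 
side6 rimx 71 bright z [0.001 0.009 0.011] dark z 
side6 rimy 79 bright z [0.001 0.005 0.01 ] dark z
```

```bash
cat >> h.py <<'E'
a_=np.radians(4.9); LX=np.array([np.cos(a_),np.sin(a_),0]); LY=np.array([-np.sin(a_),np.cos(a_),0])
TB=np.array([.6187,.075,0]); PP=TB+LY*.048
RB=rv(-Z,LX)
E
python3 - <<'E'
from h import *
import pickle
manip.set_gripper(.078,5)
manip.move_pose(PP+Z*.08,RB); st("pre")
manip.move_linear(PP+Z*.003,rate=.12); st("at")
manip.set_gripper(.04,4); st("grip")
manip.move_linear(PP+Z*.05-LY*.012,rate=.08); st("l1")
manip.move_linear(PP+Z*.16-LY*.06,rate=.1); st("l2")
im=[]
for nm in("top","side"):
    c=cams.capture(nm); pickle.dump(c,open(nm+"7.pkl","wb"));im.append(c["image"])
cv2.imwrite("pics/mix7.png",np.hstack([cv2.resize(im[0][90:250,170:330],(400,400),interpolation=2),cv2.resize(im[1][90:270,200:380],(400,400),interpolation=2)]))
E
```

```text
pre t 24.2 tcp [0.6148 0.1235 0.081 ] F [ 0.2 -0.7  0.6] w 0.0782
at t 25.0 tcp [0.6152 0.1231 0.0037] F [ 0.3 -0.1  0.8] w 0.0778
grip t 25.5 tcp [0.615  0.1229 0.0037] F [ 0.2 -0.8  3.3] w 0.0556
l1 t 26.2 tcp [0.616  0.1109 0.0503] F [ 0.1 -0.3  0.4] w 0.0559
l2 t 27.6 tcp [0.6191 0.0632 0.159 ] F [-1.4 -0.2 -0.8] w 0.056
```

View pics/mix7.png

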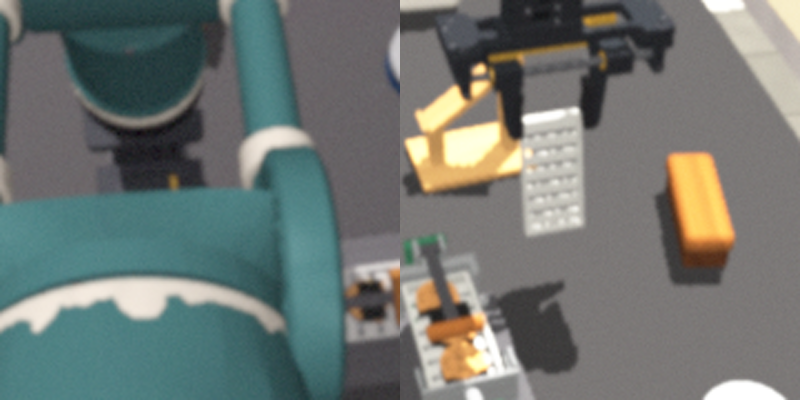

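```bash
cat > lean.py <<'E'
from h import *
import pickle
def lean(c,center,rad=.09):
    P=cloud(c).reshape(-1,3);h=cv2.cvtColor(c["image"],cv2.COLOR_BGR2HSV).reshape(-1,3).astype(int)
    g=P[(np.linalg.norm(P-center,axis=1)<rad)&(h[:,1]<60)&(h[:,2]>130)&(P[:,2]>.012)]
    rng=np.random.default_rng(0);best=0
    for _ in range(400):
        a=g[rng.choice(len(g),3,False)];nv=np.cross(a[1]-a[0],a[2]-a[0]);nv/=np.linalg.norm(nv)+1e-12
        k=abs((g-a[0])@nv)<.003
        if k.sum()>best:best=k.sum();m=k
    q=g[m];nv=np.linalg.svd(q-q.mean(0))[2][2]
    print("lean n",nv.round(3),"pts",m.sum(),len(g),"zrange",np.percentile(q[:,2],[1,99]).round(3),"y at low/high",q[q[:,2]<np.percentile(q[:,2],10)].mean(0).round(3),q[q[:,2]>np.percentile(q[:,2],90)].mean(0).round(3))
if __name__=="__main__":
    t=manip.state()["tool_pos"]; lean(pickle.load(open("side7.pkl","rb")),t-Z*.05)
E
python3 lean.py
```

```text
lean n [-0.088  0.974 -0.208] pts 846 1171 zrange [0.056 0.168] y at low/high [0.621 0.049 0.06 ] [0.621 0.07  0.162]
```

```bash
cat >> h.py <<'E'
E0=np.array([.65,.10,0]); RTL=(R.from_rotvec(LX*np.radians(42))*R.from_rotvec(RB)).as_rotvec()
def PA(phi,up=0): return E0-LY*.106*np.sin(phi)+Z*(.106*np.cos(phi)+.004+up)
E
python3 - <<'E'
from h import *
from lean import lean
print([inverse_kinematics(PA(np.radians(f),u),RTL) is not None for f,u in((30,.05),(30,0),(60,0),(85,.003))])
manip.set_gripper(.04,30); st("firm")
manip.move_linear(PA(np.radians(30),.06),rate=.12,rot=RTL); st("tilt")
c=cams.capture("side"); lean(c,manip.state()["tool_pos"]-Z*.05+LY*.02)
E
```

```text
[True, True, True, True]
firm t 27.9 tcp [0.6196 0.0632 0.1597] F [ 0.7 -1.1 -1.8] w 0.0552
tilt t 28.8 tcp [0.6546 0.0473 0.1559] F [-0.   1.1 -1. ] w 0.0551
lean n [ 0.07  -0.907 -0.415] pts 188 268 zrange [0.064 0.109] y at low/high [0.65  0.099 0.065] [0.67  0.083 0.107]
```

Run:
```python
from h import *
import pickle
manip.move_linear(PA(np.radians(30)),rate=.12); st("touch")
manip.set_gripper(.04,4); st("loose")
for f in(45,60,73,82): manip.move_linear(PA(np.radians(f)),rate=.12); st(f)
manip.move_linear(PA(np.radians(86),.001),rate=.05);st("down")
manip.set_gripper(.080,30)
t=R.from_rotvec(RTL).as_matrix()[:,0]
manip.move_linear(manip.state()["tool_pos"]-t*.09,rate=.2)
manip.move_pose(np.array([.46,.12,.27]),RS[1]); st("away")
for nm in("top","side"):
    c=cams.capture(nm); pickle.dump(c,open(nm+"8.pkl","wb"))
    P=cloud(c).reshape(-1,3);h=cv2.cvtColor(c["image"],cv2.COLOR_BGR2HSV).reshape(-1,3).astype(int)
    s=(abs(P[:,0]-.65)<.06)&(abs(P[:,1]-.045)<.11)&(P[:,2]>.006)&(P[:,2]<.04)&(h[:,1]<60)&(h[:,2]>130)
    g=P[s]
    if s.sum()>20:print(nm,s.sum(),cv2.minAreaRect((g[:,:2]*1e3).astype(np.float32)),np.percentile(g[:,2],[5,50,95]).round(4))
```

```text
touch t 29.5 tcp [0.654  0.0473 0.0945] F [ 0.5  0.1 -0.4] w 0.055
loose t 29.7 tcp [0.6547 0.0472 0.0959] F [-0.7  0.6 -0.3] w 0.0561
45 t 30.1 tcp [0.6569 0.0241 0.0787] F [-0.8 -0.5  0.3] w 0.0561
60 t 30.5 tcp [0.6568 0.0085 0.0554] F [-0.2  0.9 -0.6] w 0.0561
73 t 30.8 tcp [ 0.6578 -0.0007  0.034 ] F [ 0.2  0.5 -1. ] w 0.056
82 t 31.1 tcp [ 0.6583 -0.0043  0.0181] F [-0.7  0.4 -0.6] w 0.0558
down t 31.4 tcp [ 0.659  -0.0052  0.0123] F [ 0.3  0.2 -0.6] w 0.0562
away t 33.8 tcp [0.4598 0.1199 0.2688] F [-1.1 -0.7  0.3] w 0.0801
top 906 ((655.9782104492188, 44.17332077026367), (56.62682342529297, 116.02661895751953), 4.652606964111328) [0.0074 0.0097 0.012 ]
side 849 ((655.5061645507812, 43.772186279296875), (56.956478118896484, 119.53921508789062), 4.975053310394287) [0.0071 0.0095 0.0114]
```

```bash
cat >> h.py <<'E'
def CB(th,dz=-.008,dy=0): return L(0,.074-.095*np.cos(th)+dy,.018+.095*np.sin(th)+dz)
E
python3 - <<'E'
from h import *
manip.set_gripper(.066,35)
manip.move_pose(CB(.04,.09),RS[1]); st("pre")
manip.move_linear(CB(.04),rate=.12); st("at")
manip.set_gripper(.03,35); s=st("grip")
for th in(.25,.5,.75,1.0,1.25,1.5,1.75,1.8): manip.move_linear(CB(th),rate=.14); 
st("opened")
manip.set_gripper(.08,30)
manip.move_linear(CB(1.8,.08),rate=.2); st("rel")
Q=np.array([.6557,.044,0]); 
manip.move_pose(Q+Z*.1,rv(-Z,LX)); st("over tray")
import pickle
for nm in("top","side"): pickle.dump(cams.capture(nm),open(nm+"9.pkl","wb"))
E
```

```text
pre t 35.4 tcp [ 0.5092 -0.1256  0.2121] F [ 0.4 -0.3  0.5] w 0.0657
at t 36.3 tcp [ 0.5098 -0.1263  0.1146] F [-0.4 -0.  -0.1] w 0.066
grip t 36.8 tcp [ 0.5085 -0.1266  0.1143] F [-3.8 -1.9  4.7] w 0.0436
opened t 39.2 tcp [ 0.4988 -0.0111  0.2057] F [-1.  -2.5 12.9] w 0.0428
rel t 40.5 tcp [ 0.4953 -0.0105  0.29  ] F [ 0.5 -0.4 -0. ] w 0.0803
over tray t 41.5 tcp [0.6555 0.0438 0.1003] F [ 0.7 -0.3  0.4] w 0.08
```

Run:
```python
from h import *
import pickle
from fit import loc
np.set_printoptions(precision=4,suppress=True)
c=pickle.load(open("side9.pkl","rb"));P=cloud(c).reshape(-1,3);h=cv2.cvtColor(c["image"],cv2.COLOR_BGR2HSV).reshape(-1,3).astype(int);l=loc(P)
b=(abs(l[:,0])<.03)&(l[:,2]>.08)&(l[:,2]<.14)&(l[:,1]>.04)&(l[:,1]<.14)&(h[:,0]<16)&(h[:,1]>120);q=l[b];print("bar",b.sum(),np.percentile(q,[3,50,97],axis=0) if len(q) else "")
# hole: tray slat/rim point clouds, local, both initial views -> histogram of heights along y and x
for nm in("top","side"):
    c=pickle.load(open(nm+".pkl","rb"));P=cloud(c).reshape(-1,3);l=loc(P)
    # end plates + tray: all points with z in [-.012,.016] in a strip, profile extents
    for lab,ax,m in(("y-extent",1,(abs(l[:,0])<.03)&(abs(l[:,1])<.085)),("x-extent",0,(abs(l[:,1])<.055)&(abs(l[:,0])<.045))):
        k=m&(l[:,2]>-.012)&(l[:,2]<.02);v=np.sort(l[k,ax])
        bins=np.arange(-.084,.085,.004) if ax else np.arange(-.044,.045,.004)
        i=np.digitize(l[m,ax],bins)
        print(nm,lab,[(round(float(bins[j-1])*1e3),round(float(np.median(l[m,2][i==j])*1e3)),round(float(np.percentile(l[m,2][i==j],90)*1e3))) for j in range(1,len(bins)) if (i==j).sum()>3])
```

```text
bar 189 [[-0.0168  0.0744  0.1033]
 [ 0.0036  0.0774  0.1154]
 [ 0.0216  0.0831  0.1196]]
top y-extent [(-84, 5, 6), (-80, 4, 6), (-76, 3, 6), (-72, 5, 7), (-68, 12, 13), (-64, 9, 13), (-60, 0, 7), (-56, -4, 1), (-52, -4, 3), (-48, 0, 3), (-44, -1, 3), (-40, 1, 3), (-36, 1, 3), (-32, 0, 3), (-28, -1, 2), (-24, -2, 3), (-20, -7, 1), (-16, -6, 3), (-12, 0, 3), (-8, 1, 3), (-4, 0, 3), (0, 0, 3), (4, 0, 3), (8, 0, 2), (12, -6, 2), (16, -7, 0), (20, -6, 2), (24, 0, 2), (28, 0, 2), (32, 0, 2), (36, 1, 3), (40, 0, 2), (44, 0, 3), (48, -6, 2), (52, -2, 1), (56, -2, 2), (60, 7, 12), (64, 10, 23), (68, 17, 25), (72, 21, 31), (76, -91, 48), (80, -89, 90)]
top x-extent [(-44, -92, -91), (-40, -92, -90), (-36, -92, 11), (-32, -92, 8), (-28, -3, 0), (-24, -8, -6), (-20, -8, 0), (-16, -1, 2), (-12, 1, 3), (-8, 1, 3), (-4, 1, 3), (0, 1, 3), (4, 2, 3), (8, 1, 3), (12, 0, 3), (16, -7, 2), (20, -8, -6), (24, -2, 1), (28, -2, 7), (32, 8, 12), (36, -92, 12), (40, -92, -91)]
side y-extent [(-84, -91, 5), (-80, -91, 6), (-76, -92, 6), (-72, -91, 6), (-68, -2, 12), (-64, -12, 4), (-60, -93, -92), (-56, -91, 2), (-52, -1, 2), (-48, 1, 2), (-44, 1, 2), (-40, 1, 3), (-36, 1, 3), (-32, 0, 2), (-28, -7, 2), (-24, -9, 2), (-20, -7, 1), (-16, -3, 2), (-12, 0, 2), (-8, 1, 2), (-4, 1, 2), (0, 1, 3), (4, 1, 2), (8, 0, 3), (12, -3, 2), (16, -6, 2), (20, -1, 2), (24, -1, 3), (28, 0, 2), (32, 0, 2), (36, 1, 2), (40, 0, 2), (44, 0, 2), (48, -6, 2), (52, -3, 1), (56, 2, 7), (60, 9, 17), (64, 12, 22), (68, 21, 25), (72, 27, 41), (76, 45, 58), (80, 84, 93)]
side x-extent [(-44, -92, -91), (-40, -92, -91), (-36, -92, 12), (-32, -92, 5), (-28, -2, 0), (-24, -8, -6), (-20, -8, 1), (-16, -1, 2), (-12, 1, 3), (-8, 1, 3), (-4, 1, 3), (0, 2, 3), (4, 1, 3), (8, 1, 3), (12, 1, 2), (16, -7, 2), (20, -8, -6), (24, -1, 1), (28, 1, 9), (32, 6, 12), (36, -92, -70), (40, -92, -91)]
```

```bash
sed -i 's/^YAW=.*/YAW=np.radians(6.65); PIV=np.array([.5064,-.1062,.1])/' h.py
python3 - <<'E'
from h import *
import pickle
Q=np.array([.6557,.044,0])
manip.move_linear(Q+Z*.002,rate=.14); st("at")
manip.set_gripper(.03,45); s=st("grip")
dx=s["tool_pos"]-Q
manip.move_linear(Q+Z*.15,rate=.2)
manip.move_linear(L(.13,0,.07),rate=.3,rot=RS[1])
manip.move_linear(L(0,0,.045),rate=.2); st("above")
im=[]
for nm in("top","side"):
    c=cams.capture(nm); pickle.dump(c,open(nm+"10.pkl","wb")); im.append(c["image"])
cv2.imwrite("pics/mix10.png",np.hstack([cv2.resize(im[0][160:260,230:350],(480,400),interpolation=2),cv2.resize(im[1][180:290,170:260],(320,400),interpolation=2)]))
E
```

```text
at t 42.5 tcp [0.6561 0.0439 0.0023] F [-0.2  0.1 -0.7] w 0.0801
grip t 43.0 tcp [0.6558 0.044  0.0023] F [-0.1  0.5  0.7] w 0.0553
above t 45.3 tcp [ 0.5077 -0.1057  0.1455] F [ 0.6  0.1 -1.7] w 0.0551
```

View pics/mix10.png

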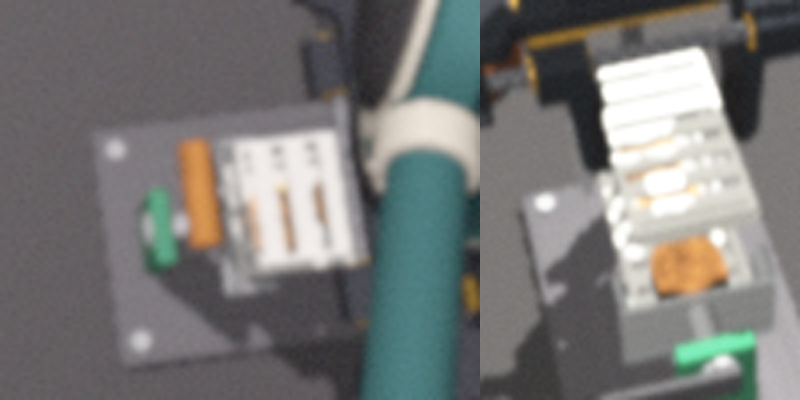

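Run:
```python
from h import *
import pickle
from fit import loc
np.set_printoptions(precision=4,suppress=True)
for nm in("top","side"):
    c=pickle.load(open(nm+"10.pkl","rb"));P=cloud(c);z=P[...,2].astype(np.float32)
    h=cv2.cvtColor(c["image"],cv2.COLOR_BGR2HSV).reshape(-1,3).astype(int);l=loc(P.reshape(-1,3))
    m=(abs(l[:,0])<.045)&(abs(l[:,1])<.075)&(l[:,2]>.046)&(l[:,2]<.062)&(h[:,1]<60)&(h[:,2]>120)
    q=l[m];print(nm,m.sum(),"z",np.percentile(q[:,2],[5,50,95]),"x",np.percentile(q[:,0],[.5,2,98,99.5]),"y",np.percentile(q[:,1],[.5,2,98,99.5]))
    # yaw from long edges: slope of x extents along y
    for a in np.arange(-.05,.06,.02):
        k=q[abs(q[:,1]-a)<.008]
        if len(k)>30: print("   y",round(a,3),"x lo/hi",np.percentile(k[:,0],[2,98]))
    # stand reference from the first view: cheeks/end-plate tops (z 8..16 mm) extents
    c=pickle.load(open(nm+".pkl","rb"));l=loc(cloud(c).reshape(-1,3))
    for lab,m in(("cheek -x",(l[:,0]<-.025)&(l[:,0]>-.045)),("cheek +x",(l[:,0]>.025)&(l[:,0]<.045))):
        k=l[m&(abs(l[:,1])<.068)&(abs(l[:,1])>.04)&(l[:,2]>.008)&(l[:,2]<.016)];print("   ",lab,len(k),np.percentile(k[:,0],[5,50,95]) if len(k)>4 else "")
    for lab,m in(("plate -y",(l[:,1]<-.055)&(l[:,1]>-.08)),("plate +y",(l[:,1]>.055)&(l[:,1]<.08))):
        k=l[m&(abs(l[:,0])<.035)&(abs(l[:,0])>.010)&(l[:,2]>.008)&(l[:,2]<.016)];print("   ",lab,len(k),np.percentile(k[:,1],[5,50,95]) if len(k)>4 else "")
```

```text
top 590 z [0.0503 0.0526 0.0547] x [-0.0255 -0.0248  0.0294  0.0301] y [0.0133 0.014  0.0588 0.0591]
   y 0.01 x lo/hi [-0.0246  0.0288]
   y 0.03 x lo/hi [-0.0252  0.0296]
   y 0.05 x lo/hi [-0.0246  0.0293]
    cheek -x 80 [-0.0353 -0.0326 -0.0268]
    cheek +x 84 [0.0271 0.0336 0.037 ]
    plate -y 95 [-0.0657 -0.0623 -0.0574]
    plate +y 76 [0.0572 0.0646 0.0673]
side 1418 z [0.0495 0.0527 0.0542] x [-0.0256 -0.0249  0.0295  0.0301] y [-0.0591 -0.0584  0.0458  0.0478]
   y -0.05 x lo/hi [-0.0251  0.0286]
   y -0.03 x lo/hi [-0.0253  0.0293]
   y -0.01 x lo/hi [-0.0261  0.0297]
   y 0.01 x lo/hi [-0.0228  0.0298]
   y 0.03 x lo/hi [-0.0193  0.0294]
   y 0.05 x lo/hi [-0.0191  0.028 ]
    cheek -x 90 [-0.0358 -0.0329 -0.0265]
    cheek +x 98 [0.0266 0.033  0.0365]
    plate -y 91 [-0.0665 -0.0647 -0.0561]
    plate +y 108 [0.0572 0.063  0.0655]
```

Run:
```python
from h import *
import pickle
from fit import fit
off=-.002
manip.move_linear(L(off,0,.022),rate=.1); st("22")
for z in(.014,.009,.006,.004,.002):
    manip.move_linear(L(off,0,z),rate=.04); s=st(z)
    if s["contact_force"][2]>15: break
manip.set_gripper(.08,30); st("open")
manip.move_linear(L(off,0,.13),rate=.25)
manip.move_linear(L(0,.16,.17),rate=.3); st("away")
for nm in("top","side"):
    c=cams.capture(nm); pickle.dump(c,open(nm+"11.pkl","wb"))
    fit(c,lambda l:(abs(l[:,0])<.04)&(abs(l[:,1])<.064)&(l[:,2]>-.005)&(l[:,2]<.04))
```

```text
22 t 45.8 tcp [ 0.504  -0.1063  0.1211] F [ 0.3  0.4 -0.3] w 0.0552
0.014 t 46.1 tcp [ 0.5043 -0.1064  0.1138] F [-0.8  0.2 -1.5] w 0.0551
0.009 t 46.4 tcp [ 0.5043 -0.1064  0.1088] F [-0.4  0.1 -1.8] w 0.0554
0.006 t 46.6 tcp [ 0.5043 -0.1064  0.1058] F [ 0.5 -0.1 -1.6] w 0.0551
0.004 t 46.9 tcp [ 0.5043 -0.1064  0.1039] F [ 0.1  0.  -0.7] w 0.0555
0.002 t 47.1 tcp [ 0.5046 -0.1065  0.1022] F [-0.4  0.7  1.5] w 0.055
open t 47.7 tcp [ 0.5044 -0.1064  0.102 ] F [-0.5  0.1 -0.2] w 0.0802
away t 49.0 tcp [0.487  0.0523 0.2682] F [ 0.1 -0.7  1.2] w 0.0799
n [-0.0049 -0.0029  1.    ] loc [-0.005, -0.002, 1.0] long [0.9924 0.1228 0.0053] loc [1.0, 0.007, 0.005] size [[0.069  0.0657]] rect (72.95345306396484, 68.3177490234375) 745 919
  centre [ 0.5105 -0.1364  0.1045] loc [ 0.0006 -0.0304  0.0045]
n [0.0001 0.0015 1.    ] loc [0.0, 0.001, 1.0] long [ 0.1163 -0.9932  0.0015] loc [0.0, -1.0, 0.001] size [[0.1263 0.0673]] rect (127.90860748291016, 72.99288177490234) 1644 2018
  centre [ 0.5068 -0.1061  0.1042] loc [0.0004 0.0001 0.0042]
```

```bash
cat >> h.py <<'E'
def bar(c,lo,hi):
    P=cloud(c).reshape(-1,3);d=P-PIV;l=np.c_[d@SX,d@SY,d[:,2]];h=cv2.cvtColor(c["image"],cv2.COLOR_BGR2HSV).reshape(-1,3).astype(int)
    b=(abs(l[:,0])<.03)&(l[:,2]>lo[1])&(l[:,2]<hi[1])&(l[:,1]>lo[0])&(l[:,1]<hi[0])&(h[:,0]<18)&(h[:,1]>110);q=l[b]
    print("bar",b.sum(),np.percentile(q,[3,50,97],axis=0).round(4) if len(q) else "");return q
E
python3 - <<'E'
from h import *
import pickle
for nm in("top11","side11"): bar(pickle.load(open(nm+".pkl","rb")),(.03,.07),(.14,.14))
for th in(1.65,1.2,.6,-.03): print(inverse_kinematics(CB(th,-.005),RS[1]) is not None)
E
```

```text
bar 0 
bar 225 [[-0.0208  0.0731  0.0864]
 [ 0.0021  0.0779  0.1151]
 [ 0.0189  0.0844  0.1194]]
True
True
True
True
```

Run:
```python
from h import *
import pickle
manip.set_gripper(.066,60)
manip.move_linear(CB(1.64,.04),rate=.3)
manip.move_linear(CB(1.64,-.006),rate=.15)
manip.set_gripper(.03,60); st("grip")
for th in(1.35,1.0,.7,.4,.15): manip.move_linear(CB(th,-.005),rate=.16)
st("low")
manip.move_linear(CB(-.02,-.004),rate=.1); st("shut")
manip.set_gripper(.066,30)
manip.move_linear(CB(0,.035),rate=.2)
manip.set_gripper(0,30)
for z in(.010,.007,.004,.002,0,-.002):
    manip.move_linear(CB(0,.007+z),rate=.06); s=st(z)
    if s["contact_force"][2]>14: break
manip.move_linear(CB(0,.06),rate=.25); st("up")
manip.move_linear(L(-.055,-.14,.09),rate=.35); st("over crank")
for nm in("top","side"):
    c=cams.capture(nm); pickle.dump(c,open(nm+"12.pkl","wb")); bar(c,(-.05,.008),(.02,.06))
```

```text
grip t 50.9 tcp [ 0.4976 -0.0262  0.2079] F [-1.9  0.4  4.3] w 0.0432
low t 52.5 tcp [ 0.5125 -0.1315  0.1292] F [  6.9 -17.1   1.9] w 0.0419
shut t 52.8 tcp [ 0.512  -0.1336  0.1138] F [  5.5 -22.3  -0.6] w 0.0418
0.01 t 55.2 tcp [ 0.5083 -0.1268  0.1343] F [-0.5  0.4 -0.4] w 0.0002
0.007 t 55.5 tcp [ 0.5087 -0.1271  0.1319] F [-0.7 -0.4  0.7] w 0.0003
0.004 t 55.7 tcp [ 0.5088 -0.1273  0.129 ] F [-1.1 -1.5  3.2] w 0.0004
0.002 t 56.0 tcp [ 0.5089 -0.1273  0.1271] F [-1.3 -2.4  3.4] w 0.0003
0 t 56.2 tcp [ 0.509  -0.1273  0.1255] F [-2.1 -2.3  5.4] w 0.0003
-0.002 t 56.5 tcp [ 0.5091 -0.1274  0.1251] F [-5.8 -2.5 15.1] w 0.0002
up t 56.8 tcp [ 0.5098 -0.1268  0.1789] F [-0.  -1.3  0.1] w 0.0004
over crank t 57.3 tcp [ 0.4666 -0.2515  0.1879] F [-0.4  0.3 -0.3] w 0.0007
bar 106 [[-0.0179 -0.0226  0.0202]
 [-0.0004 -0.0179  0.0235]
 [ 0.0189 -0.0136  0.0264]]
bar 41 [[ 0.0027 -0.0284  0.0173]
 [ 0.0115 -0.0255  0.0202]
 [ 0.0202 -0.0176  0.0239]]
```

Run:
```python
from h import *
import pickle
K=lambda t,dz=-.015,r=.055: L(-r*np.cos(t),-.139,r*np.sin(t)+dz)
manip.set_gripper(.05,40)
manip.move_linear(K(0),rate=.2); st("at")
manip.set_gripper(.0,40); s=st("grip")
if s["gripper_width"]>.012:
    for t in np.linspace(0,np.pi,9)[1:]: manip.move_linear(K(t),rate=.13)
    st("turned")
    manip.move_linear(K(np.pi+.06),rate=.08); st("stop")
c=cams.capture("side"); pickle.dump(c,open("side13.pkl","wb"))
P=cloud(c).reshape(-1,3);d=P-PIV;l=np.c_[d@SX,d@SY,d[:,2]];h=cv2.cvtColor(c["image"],cv2.COLOR_BGR2HSV).reshape(-1,3).astype(int)
m=(abs(l[:,1]+.14)<.04)&(abs(l[:,0])<.09)&(l[:,2]>-.04)&(l[:,2]<.1)&(h[:,0]<25)&(h[:,1]>120);q=l[m];print("crank grip",m.sum(),np.percentile(q,[3,50,97],axis=0).round(4) if m.any() else "")
```

```text
at t 59.0 tcp [ 0.4683 -0.2509  0.0855] F [-0.3 -0.9  0.4] w 0.0504
grip t 59.6 tcp [ 0.4677 -0.2509  0.0853] F [-1.7 -1.4  2.6] w 0.0159
turned t 62.1 tcp [ 0.5768 -0.2381  0.0855] F [-1.5 -3.8 -2.9] w 0.0161
stop t 62.4 tcp [ 0.577  -0.2381  0.0825] F [-2.6 -3.3  1. ] w 0.0162
crank grip 258 [[ 0.0156 -0.1733  0.0003]
 [ 0.0549 -0.1555  0.0082]
 [ 0.0706 -0.1169  0.0702]]
```

Run:
```python
from h import *
import pickle
p=manip.state()["tool_pos"]
for k in range(1,3):
    manip.move_linear(p-Z*.003*k,rate=.05); s=st(k)
    if s["contact_force"][2]>6: break
manip.set_gripper(.05,20)
manip.move_linear(p+Z*.12,rate=.25); st("up")
im=[]
for nm in("top","side"):
    c=cams.capture(nm); pickle.dump(c,open(nm+"14.pkl","wb")); im.append(c["image"])
    P=cloud(c).reshape(-1,3);d=P-PIV;l=np.c_[d@SX,d@SY,d[:,2]];h=cv2.cvtColor(c["image"],cv2.COLOR_BGR2HSV).reshape(-1,3).astype(int)
    m=(abs(l[:,1]+.14)<.02)&(abs(l[:,0]-.055)<.02)&(l[:,2]>-.04)&(l[:,2]<.04)&(h[:,0]<25)&(h[:,1]>120);q=l[m];print("crank grip",m.sum(),np.percentile(q,[3,50,97],axis=0).round(4) if m.any() else "")
    m=(abs(l[:,0])<.022)&(abs(l[:,1])<.055)&(l[:,2]>-.03)&(l[:,2]<.04);q=l[m];A=np.c_[q[:,:2],np.ones(len(q))];k=q[:,2]>np.percentile(q[:,2],40);print("top face fit",np.linalg.lstsq(A[k],q[k,2],rcond=None)[0].round(4),np.percentile(q[:,2],[10,50,90]).round(4))
cv2.imwrite("pics/mix14.png",np.hstack([cv2.resize(im[0][150:270,230:390],(400,300),interpolation=2),cv2.resize(im[1][170:350,170:320],(400,480),interpolation=2)[:300]]))
```

```text
1 t 62.7 tcp [ 0.577  -0.2381  0.0817] F [-7.2 -0.7 10.1] w 0.0161
up t 64.0 tcp [ 0.5764 -0.2378  0.2016] F [ 0.5  1.6 -0.7] w 0.05
crank grip 154 [[ 0.0473 -0.1562  0.0011]
 [ 0.0544 -0.139   0.0067]
 [ 0.0626 -0.1216  0.0095]]
top face fit [ 0.0083 -0.0012  0.0137] [0.0013 0.0101 0.0164]
crank grip 262 [[ 0.0467 -0.1591  0.0013]
 [ 0.0531 -0.141   0.007 ]
 [ 0.0627 -0.1216  0.0096]]
top face fit [-0.0082 -0.0034  0.0155] [0.0071 0.0147 0.0164]
```

View pics/mix14.png

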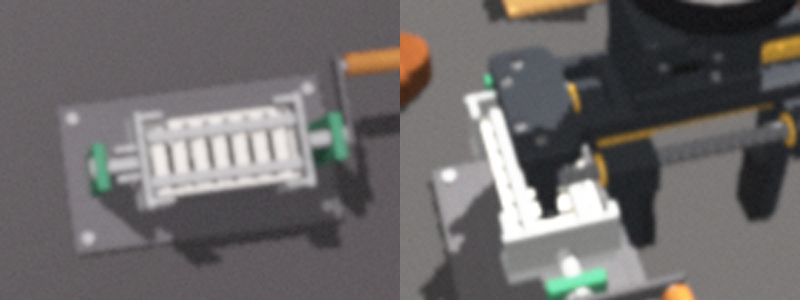

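```bash
python3 -c "
from h import *
order.close_job(); st('done')"
```

```text
the job is handed in; nothing more can be done
the job is handed in; nothing more can be done
```

The job is handed in at about 64 s on the clock. The trays are clamped shut in the cradle and turned over to the stop. It did not go cleanly, and I did not see the heel pieces after the turn.

**What went wrong:** On the first carry I took the empty tray through the raised clamp arm. The arm was knocked down and the tray slipped out of the grip and fell against the stand. I do not know how hard that contact was, so I cannot say whether the 40 N limit was passed at that moment.

**How I mended it:**
- I picked the tray up, laid it on the bench and found it was mouth-up. I flipped it by letting it swing from its end in a light grip.
- I raised the clamp arm again and set the cap on the full tray, after shifting it about 2 mm from what both cameras showed.
- I swung the clamp down by its bar and pressed it, then turned the crank half a turn to its stop and backed the arm off.

**Last checks:**
- **Cap:** after placing, its back lay level about 9 mm above the pivot, where 10 mm is expected.
- **Clamp:** the bar stopped solid under 15 N at the shut height, so the angle is about 0. I did not look at it again after the turn, when it was underneath.
- **Cradle:** the crank met the stop at about 10 N. Both cameras put the grip level with the axis on the +x side, so it is at about 3.14 rad. The upturned tray looked level and closed.
- **Heel pieces:** they are hidden inside the shut trays, so cork-down is inferred. They were last seen cork-up in the full tray before the cap went on.
- **Tin, brush and heel block:** I never touched them knowingly, but I did not measure their positions at the end.

The two cameras disagreed by 2 to 4 mm on where the stand is along y, and I used a value between them.

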